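Close the cutlery bin and hold the spring clip open astride its card

TASK

Close up the cutlery bin: first press its proud lid down until it sits level in the bin. Then squeeze the wide spring clip by its handles, lift it off the tub's rim, and hold it wide open and upright over the middle of the card at the bin's far wall, with one jaw down on each side of card and wall and the clip touching nothing there, so that I can square up the card before it nips. Finish while still holding the clip open there; do not push the card along, and leave the small clip and all the other things where they are.

Things in the scene. Friction and masses are not known exactly. Their poses are not given: they have to be found in the camera images.
- bin: Grey straight-walled cutlery bin, 170 (x) x 210 (y) x 110 mm high, walls 5 mm, fixed to the table on the left or the right. Origin: centre of its underside. Its +x wall is the far one, with the card in a rail on its outside; its yaw is small.
- lid (a joint): Tilt of the bin's white inset lid (156 x 194 x 4 mm), rad: 0 = level on a hard stop, its top then 88 mm above the table, 22 mm below the bin's rim; starts proud at 0.12 to 0.24. It turns about its tucked near edge (bin x -78, z 86 mm). A snug seal holds it where left; 4 to 8 N near the far edge moves it. A rib 8 mm high lies 60 mm from the turning line; elsewhere it is flat.
- lid_edge (a point): Middle of the proud far edge of the lid, on its top face; the point's x axis points outward along the lid. Push about 30 mm inward of it, where the lid is flat.
- card_edge (a point): Middle of the top edge of the white card (drawn fork and knife; 110 mm long, 2.5 mm thick) that stands against the outside of the bin's far wall, 114 mm above the table, 4 mm above the rim. The point lies half-way through card and wall, 7.5 mm thick together. y runs along the edge, x outward, z up. The card slides along its rail if pushed.
- wide_clip_handles (a point): Wide steel spring clip astride the tub's far rim, handles up. Point midway between its 8 mm round handle ends, 40 mm above the hinge. x along the rim, y the squeezing line. Jaws 72, handles 32 mm wide. Handle ends are 52 mm apart over the outsides parked, 29 mm squeezed to the stop (and then 4 mm higher above the hinge). Squeezing takes 4 to 9 N; it nips shut when let go. 70 g.
- wide_clip_mouth (a point): Middle of the wide clip's jaw lips, 32 mm below the hinge and 72 mm below wide_clip_handles; same axes. The lips reach from 6 mm above to 6 mm below this point (to 12 mm below the rim while parked).
- wide_clip_a (a joint): Opening of one jaw of the wide clip from the parked state (rad); the other moves equally. 0 = nipped on the 5 mm rim, -0.06 shut, 0.27 = wide open (stop). The gap between the lips is about 5 mm + 64 mm x this value, 22 mm at the stop.
- wide_clip: The wide clip's body; origin on the hinge line, between handles and jaws; same axes as its points.
- tub: White straight-walled tub, 180 (x) x 250 (y) x 100 mm high, walls 5 mm, fixed to the table on the other side. Origin: centre of its underside. The wide clip sits on its far (+x) rim, the small one on its near rim.
- small_clip: A narrower clip of the same form and height (jaws 36 mm, handles 20 mm wide) on the near rim of the tub. Origin on its hinge line. Bystander.
- steel_cup: Steel cup, 68 mm wide, 75 mm high, standing in the white tub. Origin: centre of its underside. Bystander.
- scraper: Flat steel scraper with a black handle, 190 mm long, lying in the white tub. Origin: underside. Bystander.
- tumbler: Clear plastic tumbler, 60 mm wide, 95 mm high, standing between bin and tub. Origin: centre of its underside. Bystander.
- spray: White bottle, 72 mm wide, 190 mm high, to the left. Origin: centre of its underside. Bystander.
- scrub: White scrubbing brush, 150 x 55 x 49 mm, bristles down, on the right. Origin: centre of its underside. Bystander.
- mug: White mug, 80 mm wide, 90 mm high, beyond the bin and tub. Origin: centre of its underside. Bystander.
Mind the look-alikes: they are no part of the job. What is shaped like the wide_clip but purple, red or yellow is not meant.

How it is judged:
On the way, in this order (a step that is already met when the one before it is completed fails the run):
1. the lid is pressed down level (value of joint lid below 0.025 rad), for 0.2 s.
2. the wide clip is squeezed open in the fingers and lifted clear of the tub (value of joint wide_clip_a above 0.17 rad and contact force between the fingers and wide_clip above 2 N and z of wide_clip_mouth in the frame of tub above 0.115 m and contact force between wide_clip and tub below 0.3 N), for 0.2 s.
At the end, for the whole second after the job is handed in: Lid level (0.025 rad); wide clip held still in the fingers, opened over 0.17 rad, upright (0.2 rad), square to the card (0.15 rad), mouth within 20 mm of the card's middle along it and 8 mm across, lips 6 mm or more below the card's top, clear of card, bin and lid (value of joint lid below 0.025 rad and value of joint wide_clip_a above 0.17 rad and contact force between the fingers and wide_clip above 2 N and z of wide_clip_mouth in the frame of card_edge below 0 m and x of wide_clip_mouth in the frame of card_edge between -0.008 and 0.008 m and y of wide_clip_mouth in the frame of card_edge between -0.02 and 0.02 m and angle between the x axis of wide_clip and the y axis of card_edge, either way round below 0.15 rad and angle between wide_clip's own z axis and vertical below 0.2 rad and contact force between wide_clip and bin below 0.3 N and contact force between wide_clip and tub below 0.3 N and linear speed of wide_clip below 0.02 m/s); the arm keeps its last pose, push and grip.
It fails at once if the card is pushed along its rail by more than 8 mm (distance of card_edge from where it was at the start of the episode above 0.008 m).
It fails at once if the small clip is disturbed (moved over 25 mm) (distance of small_clip from where it was at the start of the episode above 0.025 m).
It fails at once if the wide clip is dropped (height (world z) of wide_clip below 0.085 m).
It fails at once if another thing is knocked (moved over 40 mm) (distance of any of steel_cup, scraper, tumbler, spray, scrub, mug from where it was at the start of the episode above 0.04 m).
It also fails if it takes over 64 s, if anything falls off the work surface, if the arm or the gripper's body presses on something with over 40 N, if the wrist force passes 120 N, or if a joint passes its speed limit or range.

ROBOT

A 6-joint arm with a two-finger parallel gripper is mounted at the origin on the work surface. World frame = base frame: x ahead of the robot, y to its left, z up, the work surface at z = 0. Lengths are in m, angles in rad, forces in N, time in s.
With the tool pointing down it reaches from about 0.3 to 0.875 m from the base axis. Payload 6.4 kg.
Tool frame: the origin (TCP) lies on the centre line of the jaws, within the pads' length; the fingertips stand 11 mm ahead of it and the grasp point (between the pads) lies 8 mm behind it; x points along the fingers, y is the direction in which the jaws open and shut, and the axes are right-handed (so a half turn about x gives the same grasp; the last joint's range is limited). The gripper opens to 85 mm and grips with 20 to 120 N. Pads are 22 mm wide; open, the fingers measure 114 mm over their backs; the gripper's body (76 mm by 85 mm) begins 54 mm behind the grasp point. The pads swing forward as they close: fully open they stand 13 mm farther back than shut.
Start: joints at [0.954, 0.181, 1.607, -0, 1.354, -0.206], TCP at [0.23, 0.527, 0.242] pointing down, gripper open.
Joint ranges: [-2.99, 2.99], [-0.89, 2.07], [0.3, 2.58], [-1.14, 4.28], [0, 2.63], [-3.12, 3.12]. Speed limits (rad/s): [2.57, 2.57, 3.01, 3.14, 3.14, 3.14].

INTERFACE

Orientations are given as a unit quaternion [w, x, y, z].
In Python, from bench import ctrl, camera, hand_in gives the robot as it stands. The module is installed in compiled form; this text tells all that it offers.
- The arm moves only by the tool drive_tool, never from a script. Its argument "increments" is a list of rows, each a list of 7 numbers: the shift along the tool's x, y, z in m, then the turn, a rotation vector about the tool's x, y, z in degrees, then the gripper's target within -1 to 1 (fully open at 1, half-way at 0, shut at -1). In form: [[dx, dy, dz, rx, ry, rz, claw], ...]. A call has 1 to 10 rows; each row shifts and turns the commanded pose from where the row before left it, along the tool's axes as they then stand; what a row does not reach is not made up. A row lasts 1/8 s, in which the tool goes at most 62.5 mm and 10.7 degrees, less where a joint would pass 70% of its speed; a pose out of reach is approached as far as the arm can. A call is refused whole if a number of a shift passes 0.0625 or a number of a turn 10.7, either way. A call with a gripper value outside its range is refused whole. The fingers move at their own pace and stop on an object; the grip force is fixed at half the most. Time passes only in rows, so rows that do not move let the fingers close. It gives the time, the measured TCP pose, the force and the opening at its end, in the units of the state.
- ctrl.get_obs(): the state, without advancing time (a new reading comes with each control period).
- camera(name): name is "side" or "top"; returns a dict with "img" (400x640x3 uint8, red, green, blue), "depth" (400x640 float32, m along the optical axis (not along the pixel's ray), 0 where there is no reading), "fx", "fy", "cx", "cy" (pixels), "world_from_camera" (4x4, takes a point from camera to world coordinates). Camera axes: x right, y down, z forward; pixel columns grow to the right and rows downward; lengths in m; the calibration is good to about 2 mm. A picture is of the moment at which its call begins.
- hand_in(): hands the job in, once; it reports no verdict.
The state is a dict: "time_s": time; "q": joint angles; "dq": joint speeds; "joint_efforts": joint torques, N m; "eef_pos": TCP position; "eef_rot": TCP orientation; "wrist_force": force on the tool from outside, world axes, zero at the start; "torque": the same for the moment, N m; "opening": opening from 0.0 (shut) to 1.0 (fully open).
Only numpy, scipy, OpenCV 4.12 (cv2) and the standard library are available. Lean on these libraries where they do the work, as an engineer would, in place of code of your own. Each camera call takes 0.05 s, during which the arm holds its last target.

## Working session

There is one attempt and no reset: what is moved stays moved. The work goes in short steps, Python scripts to look and compute and a tool call to move; the robot and the scene stay as the last step left them, time stands still between calls to the robot, and variables do not carry over. Pictures are saved under pics/ and viewed, and the job is handed in when it is done.

Besides the shell and the picture viewer there is one more tool, called after ">>>" as name(argument=value, ...) on one line, values as JSON. drive_tool: Moves the arm, as the interface text tells. Its arguments: {"type":"object","properties":{"increments":{"type":"array","items":{"type":"array","items":{"type":"number"}}}},"required":["increments"]}

```bash
mkdir -p pics; cat > h.py <<'E'
import numpy as np, cv2, pickle
from bench import ctrl, camera, hand_in
def snap(n,tag):
    c=camera(n); pickle.dump(c,open(f'pics/{tag}.pkl','wb')); cv2.imwrite(f'pics/{tag}.png',c['img'][:,:,::-1]); return c
def cloud(c):
    d=c['depth']; v,u=np.mgrid[:400,:640]
    P=np.stack([(u-c['cx'])/c['fx']*d,(v-c['cy'])/c['fy']*d,d],-1)
    T=np.array(c['world_from_camera']); W=P@T[:3,:3].T+T[:3,3]; W[d==0]=np.nan; return W
def ray(c,u,v,z):
    T=np.array(c['world_from_camera']); r=T[:3,:3]@np.array([(u-c['cx'])/c['fx'],(v-c['cy'])/c['fy'],1.]); o=T[:3,3]
    return o+r*(z-o[2])/r[2]
E
python3 - <<'E'
from h import *
for n in('top','side'):
    c=snap(n,n+'0'); print(n,c['fx'],c['cx'],c['cy'],np.round(c['world_from_camera'],3).tolist())
print(ctrl.get_obs())
E
```

```text
top 407.62370113526794 320.1472179572727 202.3463705175283 [[-0.016, -0.982, 0.19, 0.337], [-1.0, 0.017, 0.001, 0.002], [-0.004, -0.19, -0.982, 1.331], [0.0, 0.0, 0.0, 1.0]]
side 453.2948619067119 325.48705424157123 199.78756798842957 [[0.758, -0.363, 0.542, -0.117], [-0.652, -0.434, 0.622, -0.769], [0.01, -0.825, -0.565, 0.82], [0.0, 0.0, 0.0, 1.0]]
{'time_s': 0.1, 'q': array([ 9.53713313e-01,  1.81494149e-01,  1.60791685e+00, -1.57382992e-05,
        1.35378740e+00, -2.06293779e-01]), 'dq': array([-2.82270582e-04, -5.50670532e-04, -3.33656076e-03, -7.70241270e-04,
       -1.56131808e-03,  9.20590504e-05]), 'joint_efforts': array([ 7.40842370e-04, -4.45880520e+01, -3.52237630e+01, -2.11031629e-04,
        4.19268559e-03, -1.06304537e-05]), 'eef_pos': array([0.22931624, 0.52676772, 0.24145454]), 'eef_rot': array([ 0.69202163,  0.14369322,  0.69246602, -0.14473813]), 'wrist_force': array([-0.05440864,  0.05953385,  0.24162492]), 'torque': array([-0.04901544,  0.02444311,  0.02133392]), 'opening': 0.9991036728660548}
```

View pics/top0.png

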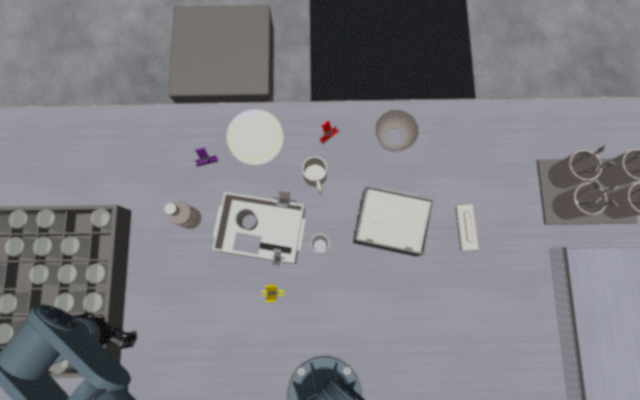

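View pics/side0.png

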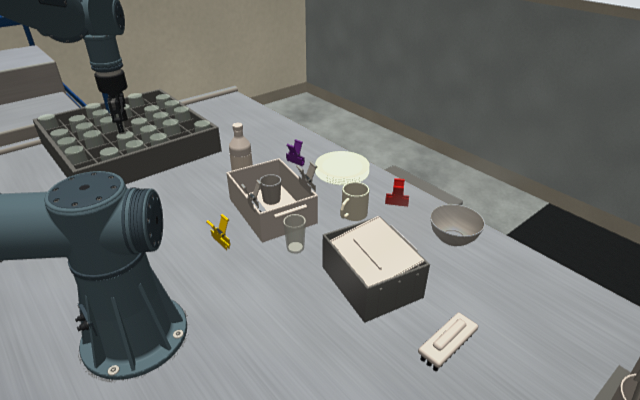

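The tub is on the left, around top (260,227), with the wide clip on its far rim at (285,198) and the small clip at (278,257). The bin is on the right at (393,221), with the lid's rib at its near side. I'll zoom in and measure.

```bash
python3 - <<'E'
from h import *
c=pickle.load(open('pics/top0.pkl','rb')); s=pickle.load(open('pics/side0.pkl','rb'))
a=cv2.resize(c['img'][165:290,200:450],None,fx=3.2,fy=3.2,interpolation=cv2.INTER_CUBIC)
cv2.imwrite('pics/topz.png',a[:,:,::-1])
a=cv2.resize(s['img'][130:330,215:445],None,fx=3,fy=3,interpolation=cv2.INTER_CUBIC)
cv2.imwrite('pics/sidez.png',a[:,:,::-1])
W=cloud(c)
Z=W[...,2]
def box(m,name):
    p=W[m][:,:2]; r=cv2.minAreaRect((p*1000).astype(np.float32)); print(name,len(p),np.round(r[0],1),np.round(r[1],1),round(r[2],2), 'z',np.round(np.nanpercentile(Z[m],[5,50,95]),3))
reg=np.zeros((400,640),bool); reg[180:262,345:440]=1
box(reg&(Z>.1)&(Z<.118),'bin rim');
reg[:]=0; reg[185:270,205:308]=1
box(reg&(Z>.09)&(Z<.106),'tub rim')
reg[:]=0; reg[185:270,270:308]=1
m=reg&(Z>.11); 
for v,u in np.argwhere(m): print(v,u,np.round(W[v,u],3))
E
```

```text
bin rim 2403 [ 519.  -221.6] [210.5 173.6] 76.91 z [0.101 0.109 0.117]
tub rim 547 [503.1 187.6] [260.9 190.3] 79.36 z [0.093 0.099 0.104]
189 279 [0.605 0.122 0.168]
189 280 [0.605 0.12  0.166]
189 281 [0.604 0.116 0.171]
189 282 [0.604 0.113 0.171]
189 283 [0.604 0.11  0.171]
190 279 [0.601 0.122 0.173]
190 280 [0.601 0.119 0.171]
190 281 [0.602 0.117 0.168]
190 282 [0.601 0.114 0.168]
190 283 [0.601 0.11  0.17 ]
190 284 [0.601 0.108 0.171]
190 285 [0.601 0.105 0.168]
190 286 [0.6   0.102 0.172]
190 287 [0.601 0.099 0.168]
190 288 [0.601 0.096 0.168]
190 289 [0.601 0.093 0.167]
191 279 [0.599 0.123 0.164]
191 280 [0.599 0.12  0.167]
191 281 [0.599 0.117 0.166]
191 282 [0.599 0.114 0.168]
191 283 [0.598 0.111 0.168]
191 284 [0.599 0.108 0.165]
191 285 [0.598 0.105 0.168]
191 286 [0.598 0.102 0.169]
191 287 [0.598 0.099 0.17 ]
191 288 [0.597 0.096 0.171]
191 289 [0.598 0.093 0.168]
192 279 [0.597 0.123 0.161]
192 280 [0.599 0.121 0.153]
192 281 [0.597 0.117 0.16 ]
192 282 [0.597 0.114 0.162]
192 283 [0.597 0.112 0.16 ]
192 284 [0.597 0.109 0.159]
192 285 [0.596 0.105 0.166]
192 286 [
[... 8922 characters left out ...]

264 277 [0.388 0.129 0.152]
264 278 [0.388 0.126 0.153]
264 279 [0.388 0.124 0.151]
265 271 [0.385 0.144 0.17 ]
265 272 [0.385 0.141 0.17 ]
265 273 [0.385 0.139 0.169]
265 274 [0.385 0.136 0.171]
265 275 [0.385 0.132 0.174]
265 276 [0.385 0.131 0.165]
265 277 [0.385 0.127 0.169]
265 278 [0.385 0.125 0.169]
266 271 [0.382 0.144 0.167]
266 272 [0.382 0.141 0.169]
266 273 [0.382 0.139 0.169]
266 274 [0.382 0.136 0.163]
266 275 [0.382 0.133 0.17 ]
266 276 [0.382 0.13  0.17 ]
266 277 [0.382 0.127 0.168]
266 278 [0.382 0.125 0.168]
267 273 [0.38  0.139 0.162]
267 274 [0.379 0.136 0.167]
267 275 [0.379 0.133 0.169]
267 276 [0.379 0.13  0.171]
267 277 [0.379 0.127 0.174]
267 278 [0.379 0.125 0.165]
```

View pics/topz.png

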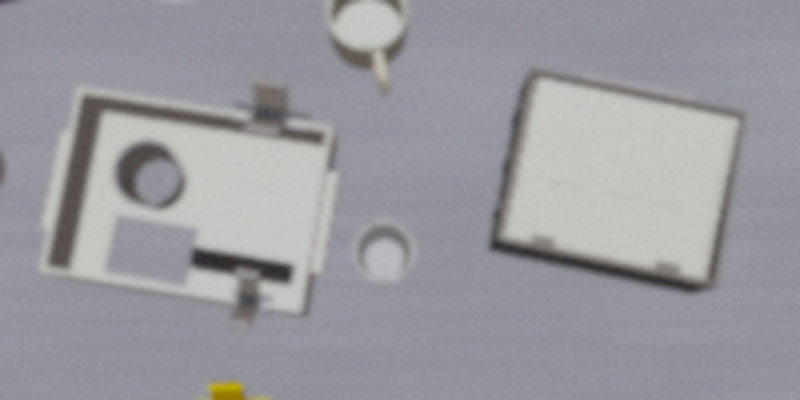

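View pics/sidez.png

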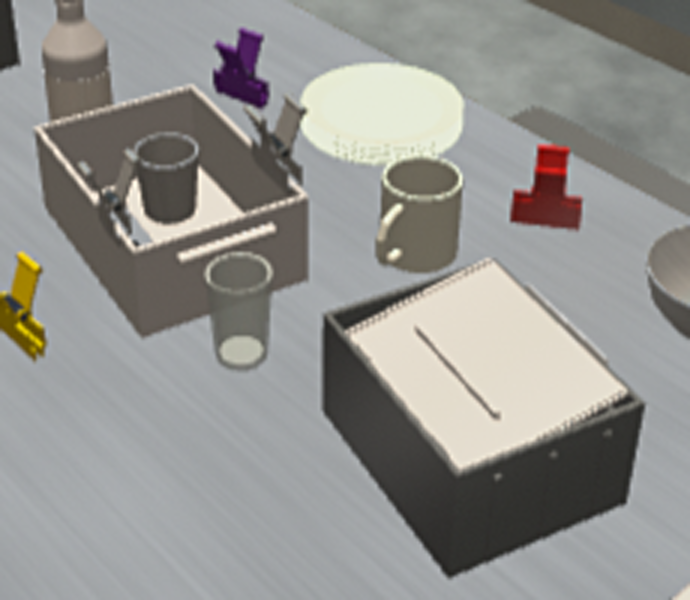

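```bash
python3 - <<'E'
from h import *
c=pickle.load(open('pics/top0.pkl','rb')); s=pickle.load(open('pics/side0.pkl','rb'))
a=cv2.resize(c['img'][180:260,348:440],None,fx=7,fy=7,interpolation=cv2.INTER_NEAREST)
cv2.imwrite('pics/binz.png',a[:,:,::-1])
a=cv2.resize(c['img'][182:222,265:315],None,fx=14,fy=14,interpolation=cv2.INTER_NEAREST)
cv2.imwrite('pics/clipz.png',a[:,:,::-1])
a=cv2.resize(s['img'][205:275,320:440],None,fx=6,fy=6,interpolation=cv2.INTER_NEAREST)
cv2.imwrite('pics/cards.png',a[:,:,::-1])
E
```

```text
(no output)
```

View pics/binz.png

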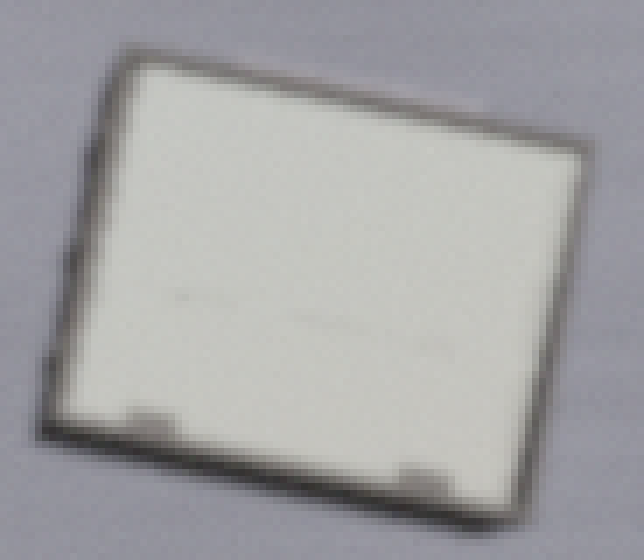

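View pics/clipz.png

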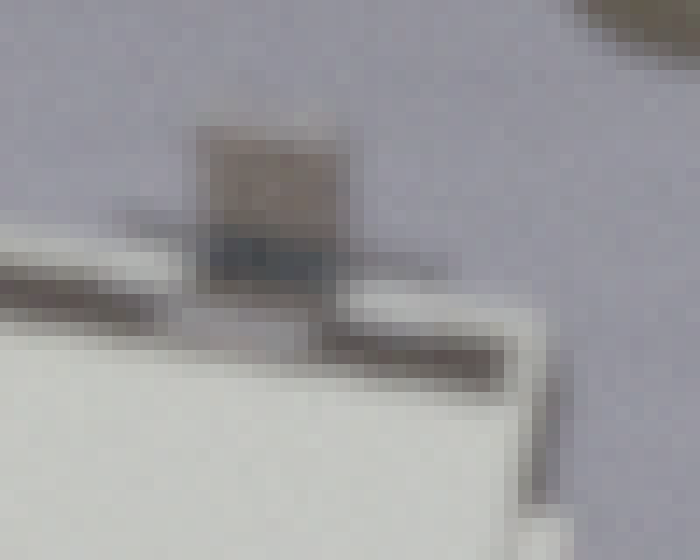

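View pics/cards.png

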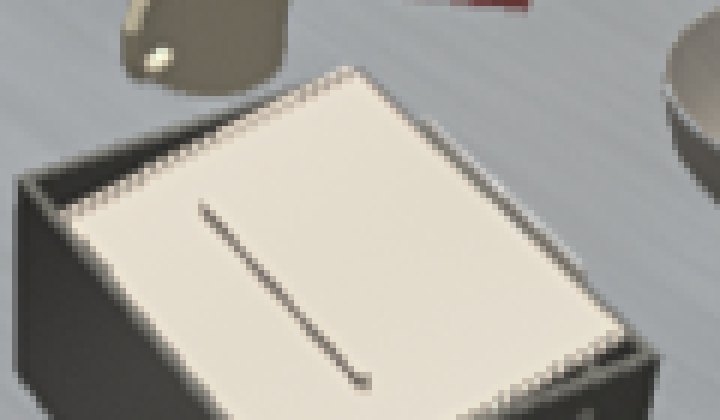

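```bash
python3 - <<'E'
from h import *
c=pickle.load(open('pics/top0.pkl','rb')); s=pickle.load(open('pics/side0.pkl','rb'))
np.set_printoptions(precision=4,suppress=True)
def T(x,y,z): return ray(c,348+x/7-.5,180+y/7-.5,z)
print('bin far-left',T(122,48,.11),'far-right',T(594,142,.11),'near-right',T(520,518,.11),'near-left',T(38,425,.11))
print('card top',T(285,72,.114),T(490,108,.114))
def S(x,y,z): return ray(s,320+x/6-.5,205+y/6-.5,z)
print('card side',S(425,120,.114),S(583,272,.114))
print('bin side far-left',S(348,66,.11),'far-right',S(658,355,.11),'nearleft',S(18,180,.11))
# lid plane
W=cloud(c); g=c['img'].astype(int).min(-1); reg=np.zeros((400,640),bool); reg[185:255,352:432]=1
m=reg&(g>180)&np.isfinite(W[...,2])&(W[...,2]>.07); P=W[m]
A=np.c_[P[:,:2],np.ones(len(P))]; k=np.linalg.lstsq(A,P[:,2],rcond=None)[0]; print('lid',len(P),k, np.std(P[:,2]-A@k), 'tilt',np.arctan(np.hypot(*k[:2])),'dir',np.degrees(np.arctan2(k[1],k[0])))
W=cloud(s); 
m=(np.isfinite(W[...,2]))&(s['img'].astype(int).min(-1)>180)&(W[...,2]>.07)&(W[...,2]<.14)&(abs(W[...,0]-.52)<.09)&(abs(W[...,1]+.22)<.1);P=W[m]
A=np.c_[P[:,:2],np.ones(len(P))]; k=np.linalg.lstsq(A,P[:,2],rcond=None)[0]; print('lid side',len(P),k, np.std(P[:,2]-A@k), 'tilt',np.arctan(np.hypot(*k[:2])),'dir',np.degrees(np.arctan2(k[1],k[0])))
# clip
W=cloud(c)
for nm,r0,r1 in(('hi far',188,193),('hi near',203,209)):
    q=W[r0:r1,274:292].reshape(-1,3); q=q[(q[:,2]>.163)]; print(nm,q.mean(0),q.min(0),q.max(0), cv2.minAreaRect((q[:,:2]*1000).astype(np.float32)))
W=cloud(s); m=(W[...,2]>.11)&(W[...,2]<.2)&(abs(W[...,0]-.578)<.05)&(abs(W[...,1]-.11)<.06); q=W[m]; print(len(q),q.min(0),q.max(0),q.mean(0)); t=q[q[:,2]>.163]; print(t)
E
```

```text
bin far-left [ 0.6217 -0.1357  0.11  ] far-right [ 0.5761 -0.3397  0.11  ] near-right [ 0.4138 -0.2971  0.11  ] near-left [ 0.4568 -0.0936  0.11  ]
card top [ 0.6088 -0.206   0.114 ] [ 0.5912 -0.2944  0.114 ]
card side [ 0.6139 -0.1833  0.114 ] [ 0.5887 -0.291   0.114 ]
bin side far-left [ 0.6209 -0.1315  0.11  ] far-right [ 0.577  -0.3385  0.11  ] nearleft [ 0.4579 -0.099   0.11  ]
lid 2982 [ 0.1988 -0.0453 -0.0091] 0.0027187869288285878 tilt 0.20115175942161 dir -12.833277456245078
lid side 3255 [ 0.1963 -0.0449 -0.0059] 0.0019837633276027777 tilt 0.19867580554682546 dir -12.891980485886863
hi far [0.5998 0.1077 0.1684] [0.595  0.0932 0.1644] [0.6051 0.1228 0.1725] ((599.7551879882812, 107.89515686035156), (30.128568649291992, 7.234553813934326), 81.6636734008789)
hi near [0.5562 0.1144 0.169 ] [0.5504 0.0989 0.1652] [0.5605 0.1308 0.1722] ((556.4866333007812, 114.87620544433594), (31.197917938232422, 7.67194938659668), 77.86151123046875)
273 [0.5491 0.075  0.11  ] [0.6011 0.1475 0.1729] [0.5779 0.1086 0.1412]
[[0.5989 0.1231 0.1718]
 [0.6003 0.1203 0.1725]
 [0.5987 0.1229 0.1686]

[... 548 characters left out ...]
89]
 [0.5573 0.1214 0.1713]
 [0.5955 0.1055 0.1643]
 [0.5942 0.0993 0.1675]
 [0.5955 0.0964 0.1684]
 [0.5982 0.0952 0.1679]
 [0.599  0.0917 0.1692]
 [0.5546 0.1274 0.1664]
 [0.5557 0.1241 0.1675]
 [0.5545 0.1178 0.1707]
 [0.5561 0.1152 0.1713]
 [0.5954 0.1009 0.1631]
 [0.5917 0.0919 0.1685]
 [0.5956 0.0921 0.1669]
 [0.554  0.122  0.1658]
 [0.5535 0.1167 0.1683]
 [0.5542 0.1129 0.1698]
 [0.5553 0.1097 0.1708]
 [0.5939 0.0945 0.1632]
 [0.552  0.1148 0.1665]
 [0.5503 0.1079 0.1703]
 [0.5528 0.1066 0.1699]
 [0.5525 0.1016 0.1723]
 [0.5527 0.1111 0.1647]
 [0.5491 0.1018 0.1703]
 [0.5531 0.1025 0.1684]
 [0.5557 0.1012 0.168 ]
 [0.5502 0.1033 0.1659]
 [0.5532 0.1027 0.165 ]
 [0.5532 0.0981 0.1672]]
```

```bash
cat >> h.py <<'E'
from scipy.spatial.transform import Rotation as R
np.set_printoptions(precision=4,suppress=True)
def tool():
    o=ctrl.get_obs(); q=o['eef_rot']; return o,R.from_quat([q[1],q[2],q[3],q[0]])
def goto(pos,yang=None):
    """print total increment in tool frame; yang = world angle (deg) of tool y; tool x down"""
    o,r=tool(); d=np.array(pos)-o['eef_pos']; M=r.as_matrix()
    print('t',o['time_s'],'pos',o['eef_pos'],'open',round(o['opening'],3),'F',o['wrist_force'],'q',o['q'])
    print('shift in tool',M.T@d, 'tooly',np.degrees(np.arctan2(M[1,1],M[0,1])),'toolx',M[:,0])
    if yang is not None:
        a=np.radians(yang)
        for s in(1,-1):
            y=s*np.array([np.cos(a),np.sin(a),0]); x=np.array([0,0,-1.]); T=np.c_[x,y,np.cross(x,y)]
            rv=np.degrees((r.inv()*R.from_matrix(T)).as_rotvec()); print('turn',s,rv,'shift after turn',T.T@d)
E
python3 - <<'E'
from h import *
c=pickle.load(open('pics/top0.pkl','rb'));W=cloud(c);Z=W[...,2];g=c['img'].astype(int).min(-1)
cen=np.array([.5171,-.2165]); a=np.radians(-12.8); X=np.array([np.cos(a),np.sin(a)]); Y=np.array([-X[1],X[0]])
print('push',cen+.048*X,'card',cen+.08375*X-.0015*Y)
goto([*(cen+.048*X),.16],-12.8)
# tub rim by bright pixels at z~.1: far and near edge fits
m=(g>150)&(abs(Z-.1)<.006); m[:,:]&=(np.mgrid[:400,:640][1]<308)&(np.mgrid[:400,:640][1]>210)
P=W[m][:,:2]
far=P[(P[:,0]>.56)&(P[:,1]<.29)&(P[:,1]>.06)]; near=P[(P[:,0]<.45)&(P[:,1]<.3)&(P[:,1]>.08)]
for n,p in(('far',far),('near',near)):
    k=cv2.fitLine((p*1000).astype(np.float32),cv2.DIST_HUBER,0,.01,.01).ravel(); print(n,len(p),k,np.degrees(np.arctan2(k[0],k[1])))
E
```

```text
push [ 0.5639 -0.2271] card [ 0.5984 -0.2365]
t 0.1 pos [0.2293 0.5268 0.2415] open 0.999 F [-0.0544  0.0595  0.2416] q [ 0.9537  0.1815  1.6079 -0.      1.3538 -0.2063]
shift in tool [ 0.0821 -0.5574  0.6078] tooly 66.4637195693211 toolx [-0.0009 -0.0013 -1.    ]
turn 1 [79.2637  0.0474  0.0878] shift after turn [0.0815 0.4933 0.661 ]
turn -1 [-100.7363   -0.0924    0.0499] shift after turn [ 0.0815 -0.4933 -0.661 ]
far 102 [  0.1721   0.9851 591.2498 181.2039] 9.909031
near 134 [  0.1608   0.987  416.3541 195.3616] 9.253333
```

>>> drive_tool(increments=[[-0.03,0,0,0,0,0,-1],[-0.03,0,0,0,0,0,-1],[0,0,0,9.9,0,0,-1],[0,0,0,9.9,0,0,-1],[0,0,0,9.9,0,0,-1],[0,0,0,9.9,0,0,-1],[0,0,0,9.9,0,0,-1],[0,0,0,9.9,0,0,-1],[0,0,0,9.9,0,0,-1],[0,0,0,9.9,0,0,-1]])

```text
time_s: 1.35
eef_pos: [0.2295, 0.5269, 0.3017]
eef_rot: [-0.44, -0.553, -0.44, 0.554]
wrist_force: [-1.0, -0.3, 0.5]
opening: 0.001
```

```bash
python3 -c "
from h import *
goto([.5639,-.2271,.25],-12.8)"
```

```text
t 1.35 pos [0.2295 0.5269 0.3017] open 0.001 F [-1.0126 -0.3042  0.505 ] q [0.9537 0.137  1.5366 0.     1.469  1.1817]
shift in tool [0.0522 0.4963 0.6588] tooly -13.066292408291716 toolx [-0.0006 -0.0009 -1.    ]
turn 1 [-0.2663  0.057   0.0245] shift after turn [0.0517 0.4932 0.6612]
turn -1 [179.7337   0.0385  -0.0894] shift after turn [ 0.0517 -0.4932 -0.6612]
```

>>> drive_tool(increments=[[0,0.0245,0.033,0,0,0,-1],[0,0.0245,0.033,0,0,0,-1],[0,0.0245,0.033,0,0,0,-1],[0,0.0245,0.033,0,0,0,-1],[0,0.0245,0.033,0,0,0,-1],[0,0.0245,0.033,0,0,0,-1],[0,0.0245,0.033,0,0,0,-1],[0,0.0245,0.033,0,0,0,-1],[0,0.0245,0.033,0,0,0,-1],[0,0.0245,0.033,0,0,0,-1]])

```text
time_s: 2.6
eef_pos: [0.396, 0.15, 0.302]
eef_rot: [-0.441, -0.552, -0.442, 0.552]
wrist_force: [-0.1, 0.0, -0.6]
opening: -0.001
```

>>> drive_tool(increments=[[0,0.0245,0.033,0,0,0,-1],[0,0.0245,0.033,0,0,0,-1],[0,0.0245,0.033,0,0,0,-1],[0,0.0245,0.033,0,0,0,-1],[0,0.0245,0.033,0,0,0,-1],[0,0.0245,0.033,0,0,0,-1],[0,0.0245,0.033,0,0,0,-1],[0,0.0245,0.033,0,0,0,-1],[0,0.0245,0.033,0,0,0,-1],[0,0,0,0,0,0,-1]])

```text
time_s: 3.85
eef_pos: [0.5455, -0.1894, 0.3012]
eef_rot: [-0.44, -0.553, -0.441, 0.553]
wrist_force: [0.1, 0.2, 0.1]
opening: 0.002
```

```bash
python3 -c "
from h import *
goto([.5639,-.2271,.13],-12.8)"
```

```text
t 3.85 pos [ 0.5455 -0.1894  0.3012] open 0.002 F [0.0913 0.1671 0.0578] q [-0.5393  0.1438  1.5301 -0.0004  1.469  -0.314 ]
shift in tool [0.1711 0.0266 0.0327] tooly -12.90688940184465 toolx [-0.0014  0.0003 -1.    ]
turn 1 [-0.1069 -0.0006  0.0803] shift after turn [0.1712 0.0263 0.0327]
turn -1 [179.8931   0.1261   0.0009] shift after turn [ 0.1712 -0.0263 -0.0327]
```

>>> drive_tool(increments=[[0.03,0.0266,0.0327,0,0,0,-1],[0.04,0,0,0,0,0,-1],[0.04,0,0,0,0,0,-1],[0.03,0,0,0,0,0,-1],[0.015,0,0,0,0,0,-1],[0,0,0,0,0,0,-1]])

```text
time_s: 4.6
eef_pos: [0.5636, -0.2239, 0.1465]
eef_rot: [-0.441, -0.552, -0.442, 0.552]
wrist_force: [0.3, -0.6, 0.5]
opening: -0.003
```

```bash
python3 -c "
from h import *
goto([.5639,-.2271,.13],-12.8)
s=snap('side','s1')
a=cv2.resize(s['img'][130:330,250:490],None,fx=3,fy=3)
cv2.imwrite('pics/s1z.png',a[:,:,::-1])"
```

```text
t 4.6 pos [ 0.5636 -0.2239  0.1465] open -0.003 F [ 0.3103 -0.6428  0.532 ] q [-0.5737  0.3489  1.6031  0.0001  1.1917 -0.3519]
shift in tool [0.0165 0.001  0.0031] tooly -12.71124014616449 toolx [-0.0017  0.0013 -1.    ]
turn 1 [ 0.0887 -0.0487  0.1132] shift after turn [0.0165 0.001  0.003 ]
turn -1 [-179.9112   -0.1777   -0.0765] shift after turn [ 0.0165 -0.001  -0.003 ]
```

View pics/s1z.png

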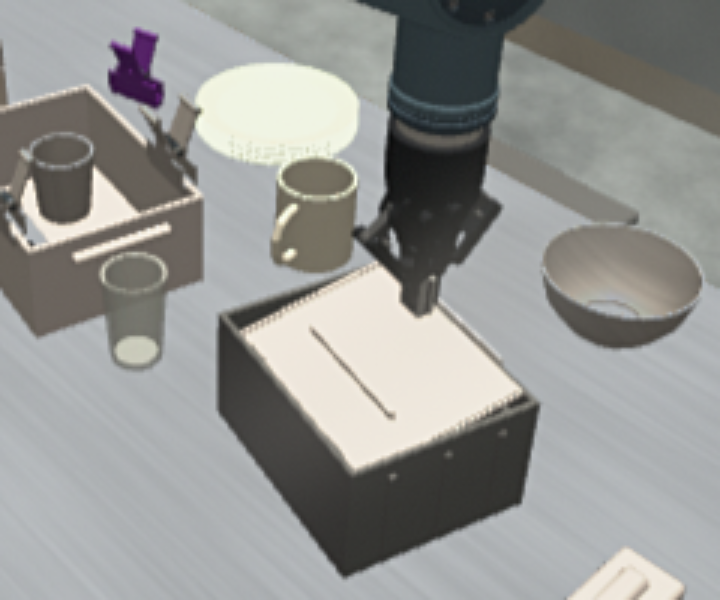

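The closed fingers are over the lid's far part, with the tip at zoom (420,310), clear of the rib and the rim. Pressing down now.

>>> drive_tool(increments=[[0.01,0,0,0,0,0,-1],[0.008,0,0,0,0,0,-1],[0.006,0,0,0,0,0,-1],[0.006,0,0,0,0,0,-1],[0.005,0,0,0,0,0,-1],[0,0,0,0,0,0,-1]])

```text
time_s: 5.4
eef_pos: [0.565, -0.2252, 0.1129]
eef_rot: [0.442, 0.553, 0.441, -0.552]
wrist_force: [1.8, -0.4, 2.1]
opening: -0.002
```

>>> drive_tool(increments=[[0.004,0,0,0,0,0,-1],[0.003,0,0,0,0,0,-1],[0,0,0,0,0,0,-1]])

```text
time_s: 5.78
eef_pos: [0.5649, -0.2252, 0.1059]
eef_rot: [0.442, 0.553, 0.441, -0.552]
wrist_force: [2.6, -1.1, 4.6]
opening: 0.002
```

>>> drive_tool(increments=[[0.003,0,0,0,0,0,-1],[0.002,0,0,0,0,0,-1],[0,0,0,0,0,0,-1]])

```text
time_s: 6.15
eef_pos: [0.5646, -0.2252, 0.1008]
eef_rot: [0.442, 0.553, 0.441, -0.552]
wrist_force: [3.0, -0.7, 4.1]
opening: -0.002
```

>>> drive_tool(increments=[[0.001,0,0,0,0,0,-1],[0.001,0,0,0,0,0,-1],[0,0,0,0,0,0,-1]])

```text
time_s: 6.52
eef_pos: [0.5646, -0.2252, 0.099]
eef_rot: [0.442, 0.553, 0.441, -0.552]
wrist_force: [3.4, -1.1, 6.2]
opening: -0.001
```

>>> drive_tool(increments=[[0.001,0,0,0,0,0,-1],[0.001,0,0,0,0,0,-1],[0,0,0,0,0,0,-1]])

```text
time_s: 6.9
eef_pos: [0.5647, -0.2252, 0.0988]
eef_rot: [0.442, 0.552, 0.441, -0.552]
wrist_force: [-2.3, 2.1, 19.5]
opening: -0.004
```

The arm met the hard stop at the expected height (TCP z .099). I'll hold briefly, then retreat and check.

>>> drive_tool(increments=[[0,0,0,0,0,0,-1],[0,0,0,0,0,0,-1],[-0.01,0,0,0,0,0,-1],[-0.04,0,0,0,0,0,-1],[-0.04,0,0,0,0,0,-1],[-0.04,0,0,0,0,0,-1],[-0.04,0,0,0,0,0,-1],[0,0,0,0,0,0,-1]])

```text
time_s: 7.9
eef_pos: [0.5649, -0.2254, 0.2695]
eef_rot: [0.443, 0.553, 0.44, -0.552]
wrist_force: [-0.1, 0.8, 0.1]
opening: -0.006
```

```bash
python3 -c "
from h import *
goto([.5775,.1115,.27],-9.5)
s=snap('side','s2')
a=cv2.resize(s['img'][130:330,250:490],None,fx=3,fy=3)
cv2.imwrite('pics/s2z.png',a[:,:,::-1])
W=cloud(s)
m=(np.isfinite(W[...,2]))&(s['img'].astype(int).min(-1)>150)&(W[...,2]>.07)&(W[...,2]<.105)&(abs(W[...,0]-.52)<.06)&(abs(W[...,1]+.22)<.07);P=W[m]
A=np.c_[P[:,:2],np.ones(len(P))]; k=np.linalg.lstsq(A,P[:,2],rcond=None)[0]; print(len(P),k,P[:,2].mean())
"
```

```text
t 7.9 pos [ 0.5649 -0.2254  0.2695] open -0.006 F [-0.0746  0.7721  0.0894] q [-0.5744  0.2299  1.4934 -0.0004  1.4141 -0.3521]
shift in tool [-0.0013 -0.0619 -0.3314] tooly -12.7352327328424 toolx [ 0.0033 -0.0027 -1.    ]
turn 1 [-3.2354  0.1125 -0.2152] shift after turn [-0.0005 -0.0431 -0.3344]
turn -1 [176.7642  -0.3321  -0.1736] shift after turn [-0.0005  0.0431  0.3344]
1838 [-0.0053  0.0016  0.0925] 0.08943682982231323
```

View pics/s2z.png

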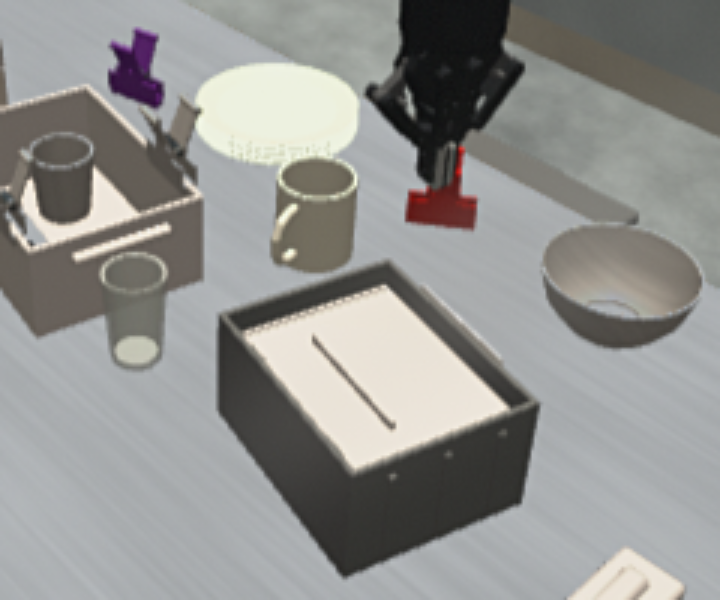

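The lid is level: its fitted plane is flat at z ≈ .089. Next, the wide clip.

>>> drive_tool(increments=[[0,0,0,-3.2,0.1,-0.2,1],[0,-0.0048,-0.0372,0,0,0,1],[0,-0.0048,-0.0372,0,0,0,1],[0,-0.0048,-0.0372,0,0,0,1],[0,-0.0048,-0.0372,0,0,0,1],[0,-0.0048,-0.0372,0,0,0,1],[0,-0.0048,-0.0372,0,0,0,1],[0,-0.0048,-0.0372,0,0,0,1],[0,-0.0048,-0.0372,0,0,0,1],[0,-0.0048,-0.0372,0,0,0,1]])

```text
time_s: 9.2
eef_pos: [0.5753, 0.1136, 0.2643]
eef_rot: [-0.454, -0.538, -0.459, 0.542]
wrist_force: [-0.7, -0.6, -0.2]
opening: 1.0
```

>>> drive_tool(increments=[[0,0,0,0,0,0,1],[0,0,0,0,0,0,1]])

```text
time_s: 9.45
eef_pos: [0.576, 0.1121, 0.2653]
eef_rot: [-0.455, -0.538, -0.459, 0.541]
wrist_force: [-0.2, -0.4, 0.3]
opening: 1.001
```

```bash
python3 -c "
from h import *
goto([.578,.111,.158],-9.5)
s=snap('side','s3')
"
```

```text
t 9.45 pos [0.576  0.1121 0.2653] open 1.001 F [-0.1601 -0.3825  0.2831] q [-0.0108  0.1926  1.5462  0.0017  1.4094  0.155 ]
shift in tool [0.1073 0.0028 0.0009] tooly -9.516320775699798 toolx [-0.0065  0.0018 -1.    ]
turn 1 [-0.0165 -0.0392  0.3861] shift after turn [0.1073 0.0021 0.0008]
turn -1 [179.9825   0.6064   0.0615] shift after turn [ 0.1073 -0.0021 -0.0008]
```

>>> drive_tool(increments=[[0.02,0.0021,0.0008,0,0,0.38,1],[0.03,0,0,0,0,0,1],[0.02,0,0,0,0,0,1],[0,0,0,0,0,0,1]])

```text
time_s: 10.0
eef_pos: [0.5776, 0.1103, 0.1948]
eef_rot: [-0.456, -0.54, -0.457, 0.54]
wrist_force: [-0.3, -0.2, 0.2]
opening: 1.001
```

```bash
python3 -c "
from h import *
goto([.578,.111,.158],-9.5)
s=snap('side','s4')
a=cv2.resize(s['img'][90:230,220:390],None,fx=4,fy=4,interpolation=cv2.INTER_CUBIC)
cv2.imwrite('pics/s4z.png',a[:,:,::-1])
"
```

```text
t 10.0 pos [0.5776 0.1103 0.1948] open 1.001 F [-0.2524 -0.231   0.165 ] q [-0.0136  0.2554  1.6174  0.0011  1.2701  0.1542]
shift in tool [ 0.0368  0.0003 -0.0007] tooly -9.632560615561237 toolx [-0.0013  0.0011 -1.    ]
turn 1 [-0.1326 -0.0497  0.0829] shift after turn [ 0.0368  0.0003 -0.0008]
turn -1 [179.8673   0.1301   0.078 ] shift after turn [ 0.0368 -0.0003  0.0008]
```

View pics/s4z.png

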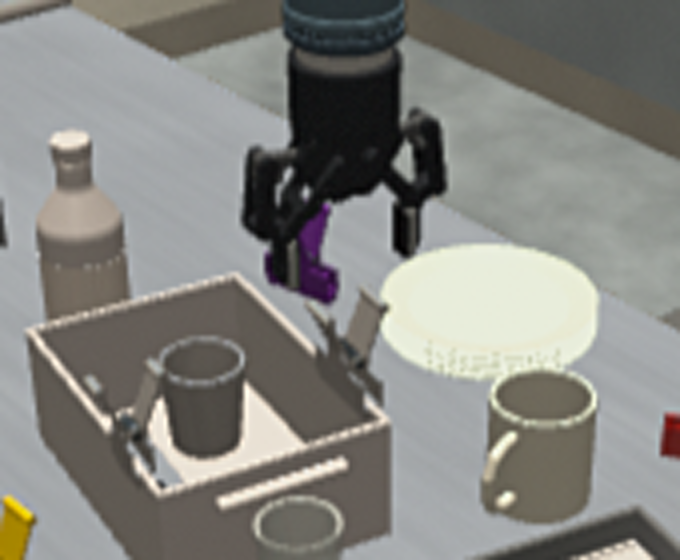

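The open fingers, with tips at zoom (290,285) and (405,250), straddle the clip's handles at (345,310). Descending, then squeezing.

>>> drive_tool(increments=[[0.016,0,-0.0007,0,0,0,1],[0.014,0,0,0,0,0,1],[0.007,0,0,0,0,0,1],[0,0,0,0,0,0,1]])

```text
time_s: 10.55
eef_pos: [0.5788, 0.1123, 0.1591]
eef_rot: [0.457, 0.541, 0.457, -0.539]
wrist_force: [1.0, 0.7, -0.9]
opening: 1.001
```

>>> drive_tool(increments=[[0,0,0,0,0,0,0],[0,0,0,0,0,0,-1],[0,0,0,0,0,0,-1],[0,0,0,0,0,0,-1],[0,0,0,0,0,0,-1],[0,0,0,0,0,0,-1]])

```text
time_s: 11.3
eef_pos: [0.5793, 0.1123, 0.16]
eef_rot: [0.457, 0.541, 0.456, -0.539]
wrist_force: [0.8, -0.5, -1.0]
opening: 0.285
```

```bash
python3 -c "
from h import *
goto([.578,.111,.158],-9.5)
s=snap('side','s5')
a=cv2.resize(s['img'][90:230,220:390],None,fx=4,fy=4,interpolation=cv2.INTER_CUBIC)
cv2.imwrite('pics/s5z.png',a[:,:,::-1])
"
```

```text
t 11.3 pos [0.5793 0.1123 0.16  ] open 0.285 F [ 0.7923 -0.5326 -0.9904] q [-0.0103  0.2956  1.6428  0.0014  1.1999  0.1557]
shift in tool [ 0.002  -0.0011  0.0015] tooly -9.536425224950483 toolx [ 0.0034  0.0013 -1.    ]
turn 1 [-0.0363 -0.1036 -0.1805] shift after turn [ 0.002  -0.0011  0.0015]
turn -1 [179.9634  -0.2835   0.1627] shift after turn [ 0.002   0.0011 -0.0015]
```

View pics/s5z.png

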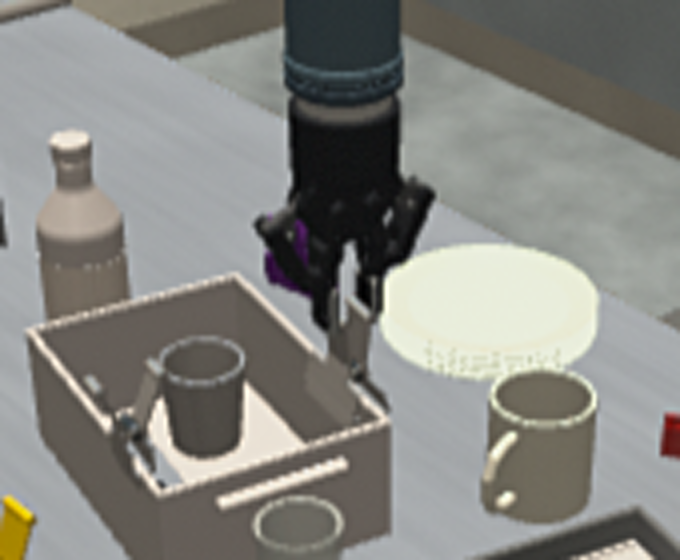

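The clip is squeezed: the inner jaw swings away from the wall at zoom (330,385), and the opening stopped at .285. Lifting straight up.

>>> drive_tool(increments=[[-0.005,0,0,0,0,0,-1],[-0.01,0,0,0,0,0,-1],[-0.015,0,0,0,0,0,-1],[-0.015,0,0,0,0,0,-1],[-0.015,0,0,0,0,0,-1],[-0.01,0,0,0,0,0,-1],[0,0,0,0,0,0,-1],[0,0,0,0,0,0,-1]])

```text
time_s: 12.35
eef_pos: [0.5787, 0.1122, 0.2295]
eef_rot: [0.457, 0.541, 0.456, -0.539]
wrist_force: [-0.3, 0.2, -0.9]
opening: 0.288
```

```bash
python3 -c "
from h import *
goto([.5984,-.2365,.23],-12.8)
s=snap('side','s6')
a=cv2.resize(s['img'][70:210,220:390],None,fx=4,fy=4,interpolation=cv2.INTER_CUBIC)
cv2.imwrite('pics/s6z.png',a[:,:,::-1])
"
```

```text
t 12.35 pos [0.5787 0.1122 0.2295] open 0.288 F [-0.3491  0.2101 -0.9457] q [-0.0105  0.2221  1.5848  0.0014  1.3323  0.1557]
shift in tool [-0.0009  0.0772  0.3406] tooly -9.540308971138634 toolx [ 0.0025  0.0013 -1.    ]
turn 1 [ 3.2598 -0.1006 -0.1257] shift after turn [-0.0005  0.0964  0.3356]
turn -1 [-176.74      0.194    -0.1552] shift after turn [-0.0005 -0.0964 -0.3356]
```

View pics/s6z.png

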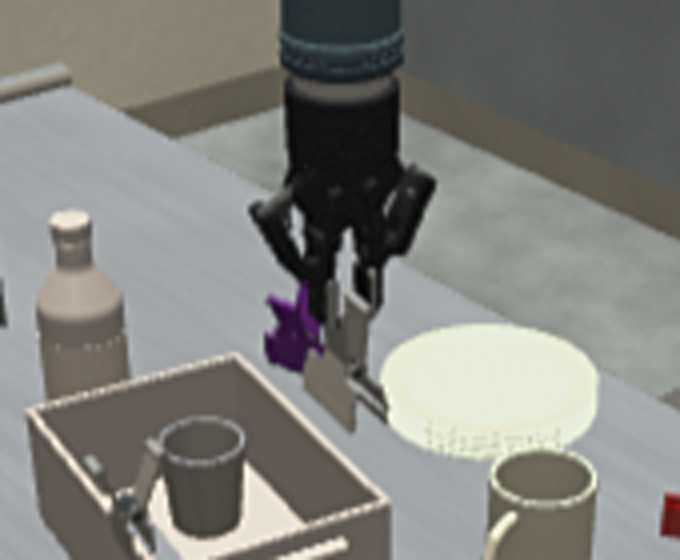

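The clip is held open and clear of the tub, jaws at zoom (345,390). I'll measure where it hangs relative to the TCP.

```bash
python3 -c "
from h import *
s=pickle.load(open('pics/s6.pkl','rb')); W=cloud(s)
m=(W[...,2]>.12)&(W[...,2]<.225)&(abs(W[...,0]-.578)<.045)&(abs(W[...,1]-.112)<.05)
q=W[m]; a=np.radians(-9.5); X=np.array([np.cos(a),np.sin(a)]); Y=np.array([-X[1],X[0]])
u=(q[:,:2]-[.5787,.1122])@X; v=(q[:,:2]-[.5787,.1122])@Y
for z in np.arange(.135,.225,.005):
    k=abs(q[:,2]-z)<.0025
    if k.any(): print(round(z,3),k.sum(),'u',np.percentile(u[k],[3,97]),'v',np.percentile(v[k],[3,97]))
b=m; ij=np.argwhere(b&(W[...,2]<.146)); print(ij.min(0),ij.max(0), q[:,2].min())
"

```

```text
0.15 3 u [-0.0156  0.0103] v [-0.0262  0.0098]
0.155 32 u [-0.0205  0.0094] v [-0.0353  0.0305]
0.16 34 u [-0.0195  0.0118] v [-0.0366  0.0269]
0.165 36 u [-0.0202  0.0106] v [-0.034   0.0315]
0.17 28 u [-0.0193  0.0096] v [-0.035   0.0352]
0.175 36 u [-0.0178  0.0078] v [-0.0354  0.0298]
0.18 36 u [-0.0155  0.0063] v [-0.0342  0.0356]
0.185 33 u [-0.0156  0.0064] v [-0.0317  0.0287]
0.19 19 u [-0.0129  0.0028] v [-0.0177  0.0133]
0.195 26 u [-0.0112  0.0048] v [-0.0183  0.0131]
0.2 17 u [-0.0129  0.0053] v [-0.0159  0.0162]
0.205 22 u [-0.0122  0.0059] v [-0.0161  0.0117]
0.21 12 u [-0.0113  0.0062] v [-0.0149  0.0129]
0.215 15 u [-0.0122  0.0071] v [-0.0156  0.0077]
0.22 17 u [-0.0201  0.0074] v [-0.0138  0.0156]Traceback (most recent call last):
  File "<string>", line 10, in <module>
    b=m; ij=np.argwhere(b&(W[...,2]<.146)); print(ij.min(0),ij.max(0), q[:,2].min())
                                                  ~~~~~~^^^
    return umr_minimum(a, axis, None, out, keepdims, initial, where)
ValueError: zero-size array to reduction operation minimum which has no identity
```

>>> drive_tool(increments=[[-0.005,0,0,3.25,-0.1,-0.12,-1],[0,0.0085,0.03,0,0,0,-1],[0,0.0085,0.03,0,0,0,-1],[0,0.0085,0.03,0,0,0,-1],[0,0.0085,0.03,0,0,0,-1],[0,0.0085,0.03,0,0,0,-1],[0,0.0085,0.03,0,0,0,-1],[0,0.0085,0.03,0,0,0,-1],[0,0.0085,0.03,0,0,0,-1],[0,0.0085,0.03,0,0,0,-1]])

```text
time_s: 13.65
eef_pos: [0.5935, -0.1689, 0.2342]
eef_rot: [0.441, 0.553, 0.441, -0.552]
wrist_force: [-0.5, 0.1, -0.5]
opening: 0.289
```

>>> drive_tool(increments=[[0,0.009,0.03,0,0,0,-1],[0,0.009,0.03,0,0,0,-1],[0,0,0,0,0,0,-1],[0,0,0,0,0,0,-1]])

```text
time_s: 14.15
eef_pos: [0.5978, -0.23, 0.2342]
eef_rot: [0.441, 0.553, 0.442, -0.552]
wrist_force: [-0.1, 0.2, -0.5]
opening: 0.287
```

```bash
python3 -c "
from h import *
goto([.5984,-.2365,.20],-12.8)
s=snap('side','s7'); c=snap('top','t7')
a=cv2.resize(s['img'][90:270,300:480],None,fx=3.3,fy=3.3,interpolation=cv2.INTER_CUBIC)
cv2.imwrite('pics/s7z.png',a[:,:,::-1])
a=cv2.resize(c['img'][160:260,348:448],None,fx=6,fy=6,interpolation=cv2.INTER_CUBIC)
cv2.imwrite('pics/t7z.png',a[:,:,::-1])
"
```

```text
t 14.15 pos [ 0.5978 -0.23    0.2342] open 0.287 F [-0.0775  0.1591 -0.5279] q [-0.5527  0.331   1.4391  0.0009  1.3723 -0.3295]
shift in tool [0.0342 0.002  0.0062] tooly -12.799680906481179 toolx [-0.0002  0.0012 -1.    ]
turn 1 [ 0.0003 -0.0637  0.0237] shift after turn [0.0342 0.002  0.0062]
turn -1 [-179.9997   -0.0372   -0.1   ] shift after turn [ 0.0342 -0.002  -0.0062]
```

View pics/s7z.png

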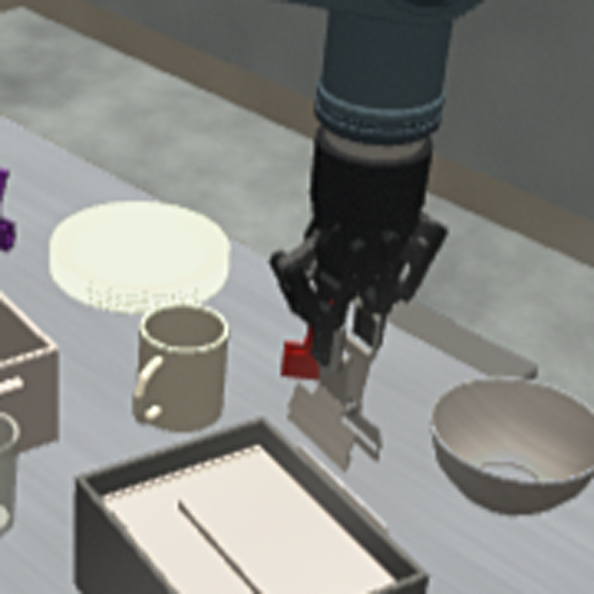

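View pics/t7z.png

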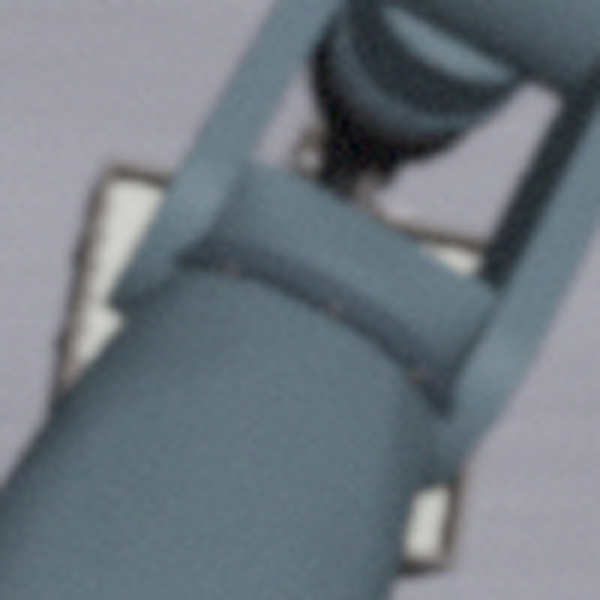

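```bash
python3 -c "
from h import *
s=pickle.load(open('pics/s7.pkl','rb')); W=cloud(s)
o=ctrl.get_obs(); t=o['eef_pos']; a=np.radians(-12.8); X=np.array([np.cos(a),np.sin(a)]); Y=np.array([-X[1],X[0]])
U=(W[...,:2]-t[:2])@X; V=(W[...,:2]-t[:2])@Y; Z=W[...,2]-t[2]
m=(abs(U)<.045)&(abs(V)<.05)&(Z>-.10)&(Z<.0)
for z in np.arange(-.095,0,.005):
    k=m&(abs(Z-z)<.0025)
    k1=k&(U<0); k2=k&(U>0)
    f=lambda k: (k.sum(),np.round(np.percentile(U[k],[5,50,95]),4),np.round(np.percentile(V[k],[3,97]),3)) if k.any() else 0
    print(round(z,3),f(k1),f(k2))
# card & far rim in same frame
k=(abs(W[...,2]-.114)<.004)&(abs(U)<.03)&(abs(V)<.08); print('card px',k.sum()); 
a=cv2.resize(s['img'][190:270,380:440],None,fx=9,fy=7.4,interpolation=cv2.INTER_NEAREST)
a=cv2.resize(s['img'][195:260,380:440],None,fx=9,fy=9,interpolation=cv2.INTER_NEAREST)
cv2.imwrite('pics/s7y.png',a[:,:,::-1])
"
```

```text
-0.095 0 0
-0.09 0 0
-0.085 0 0
-0.08 (np.int64(8), array([-0.0193, -0.0179, -0.0165]), array([-0.032,  0.031])) (np.int64(5), array([0.0097, 0.0105, 0.0118]), array([-0.03 , -0.013]))
-0.075 (np.int64(38), array([-0.02  , -0.0183, -0.0168]), array([-0.033,  0.035])) (np.int64(8), array([0.0074, 0.0089, 0.0101]), array([-0.036, -0.015]))
-0.07 (np.int64(26), array([-0.0199, -0.0181, -0.0167]), array([-0.035,  0.03 ])) (np.int64(10), array([0.0059, 0.0077, 0.0109]), array([-0.035, -0.001]))
-0.065 (np.int64(45), array([-0.0205, -0.0184, -0.0165]), array([-0.035,  0.032])) (np.int64(25), array([0.0063, 0.0097, 0.0111]), array([-0.036,  0.001]))
-0.06 (np.int64(41), array([-0.0193, -0.017 , -0.0144]), array([-0.029,  0.035])) (np.int64(12), array([0.0077, 0.0087, 0.0099]), array([-0.036, -0.015]))
-0.055 (np.int64(49), array([-0.0176, -0.0156, -0.0129]), array([-0.034,  0.034])) (np.int64(11), array([0.0053, 0.0066, 0.0075]), array([-0.036, -0.01 ]))
-0.05 (np.int64(48), array([-0.0157, -0.0136, -0.0098]), array([-0.034,  0.035])) (np.int64(13), array([0.0051, 0.0056, 0.0086]), array([-
[... 720 characters left out ...]
.int64(11), array([0.0028, 0.0043, 0.0069]), array([-0.014, -0.001]))
-0.02 (np.int64(11), array([-0.0119, -0.0106, -0.0079]), array([-0.016,  0.009])) (np.int64(7), array([0.0044, 0.0054, 0.0074]), array([-0.014, -0.   ]))
-0.015 (np.int64(9), array([-0.0124, -0.0104, -0.0092]), array([-0.015, -0.004])) (np.int64(13), array([0.0035, 0.0051, 0.0085]), array([-0.015, -0.   ]))
-0.01 (np.int64(6), array([-0.0176, -0.0118, -0.0097]), array([-0.015, -0.   ])) (np.int64(11), array([0.0043, 0.0061, 0.0069]), array([-0.016,  0.006]))
-0.005 (np.int64(16), array([-0.0254, -0.0167, -0.0107]), array([-0.016,  0.003])) (np.int64(21), array([0.0053, 0.0069, 0.023 ]), array([-0.014,  0.012]))
card px 154
```

View pics/s7y.png

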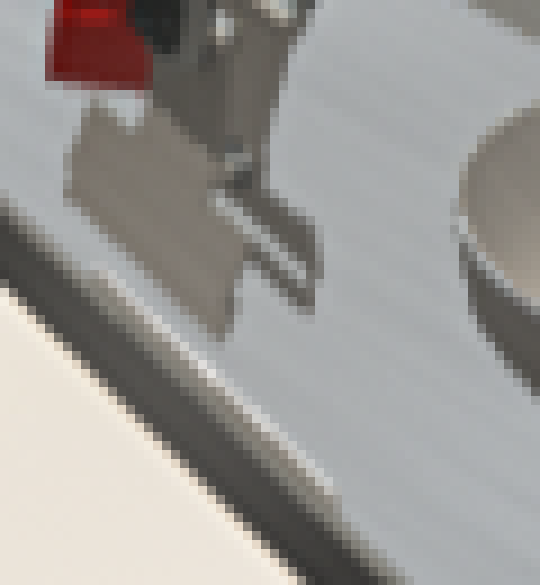

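The clip hangs centred: inner jaw outer face at u -18 mm, outer jaw inner face at +9.5 mm, lip bottoms about 81 mm below the TCP. So the mouth is about 1.5 mm toward the robot and 75.5 mm below the TCP. The target TCP is about (.5995, -.237, .184).

>>> drive_tool(increments=[[0,0.0032,0.0063,0,0,0,-1],[0.01,0,0,0,0,0,-1],[0,0,0,0,0,0,-1]])

```text
time_s: 14.62
eef_pos: [0.5992, -0.2368, 0.2235]
eef_rot: [-0.441, -0.553, -0.442, 0.553]
wrist_force: [-0.5, -0.7, -0.4]
opening: 0.288
```

```bash
python3 -c "
from h import *
goto([.5995,-.2369,.184],-12.8)
s=snap('side','s8')
a=cv2.resize(s['img'][195:260,380:440],None,fx=9,fy=9,interpolation=cv2.INTER_NEAREST)
cv2.imwrite('pics/s8y.png',a[:,:,::-1])
"
```

```text
t 14.625 pos [ 0.5992 -0.2368  0.2235] open 0.288 F [-0.5136 -0.747  -0.3937] q [-0.5605  0.3488  1.4381  0.0006  1.3564 -0.3376]
shift in tool [0.0395 0.0003 0.0001] tooly -12.77765584542711 toolx [-0.0012  0.0014 -1.    ]
turn 1 [ 0.0223 -0.0655  0.0825] shift after turn [0.0395 0.0003 0.    ]
turn -1 [-179.9776   -0.1296   -0.1028] shift after turn [ 0.0395 -0.0003 -0.    ]
```

View pics/s8y.png

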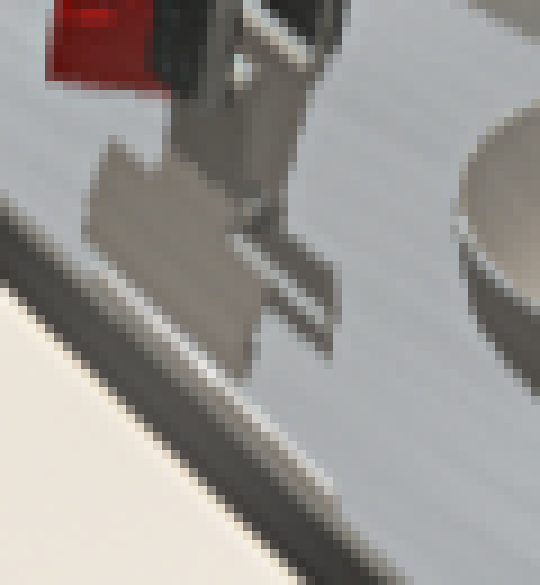

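>>> drive_tool(increments=[[0.008,0.0002,0,0,0,0,-1],[0.008,0,0,0,0,0,-1],[0.006,0,0,0,0,0,-1],[0,0,0,0,0,0,-1]])

```text
time_s: 15.18
eef_pos: [0.5997, -0.2372, 0.2021]
eef_rot: [0.441, 0.553, 0.441, -0.552]
wrist_force: [0.5, -0.4, -0.3]
opening: 0.287
```

```bash
cat > chk.py <<'E'
from h import *
import sys
goto([.5995,-.2369,.184],-12.8)
s=snap('side',sys.argv[1]); W=cloud(s)
a=cv2.resize(s['img'][195:260,375:440],None,fx=9,fy=9,interpolation=cv2.INTER_NEAREST)
cv2.imwrite(f'pics/{sys.argv[1]}y.png',a[:,:,::-1])
a=np.radians(-12.8); X=np.array([np.cos(a),np.sin(a)]); Y=np.array([-X[1],X[0]]); t=np.array([.5984,-.2365])
U=(W[...,:2]-t)@X; V=(W[...,:2]-t)@Y; Z=W[...,2]
m=(abs(U)<.04)&(abs(V)<.045)
for z in np.arange(.095,.145,.004):
    k=m&(abs(Z-z)<.002)
    f=lambda k: (k.sum(),np.round(np.percentile(U[k],[5,50,95]),4),np.round(np.percentile(V[k],[3,97]),3)) if k.any() else 0
    print(round(z,3),f(k&(U<-.01)),f(k&(abs(U)<.006)),f(k&(U>.006)))
E
python3 chk.py s9
```

```text
t 15.175 pos [ 0.5997 -0.2372  0.2021] open 0.287 F [ 0.518  -0.3536 -0.3074] q [-0.5606  0.3684  1.4567  0.0006  1.3171 -0.3376]
shift in tool [ 0.0181 -0.0003 -0.0002] tooly -12.7862255248535 toolx [-0.0003  0.0008 -1.    ]
turn 1 [ 0.0138 -0.0417  0.0247] shift after turn [ 0.0181 -0.0003 -0.0003]
turn -1 [-179.9862   -0.0388   -0.0655] shift after turn [0.0181 0.0003 0.0003]
0.095 0 (np.int64(29), array([-0.0046, -0.0026, -0.0011]), array([-0.038,  0.044])) 0
0.099 0 (np.int64(28), array([-0.0042, -0.003 , -0.0014]), array([-0.041,  0.037])) 0
0.103 0 (np.int64(30), array([-0.0043, -0.0029, -0.0014]), array([-0.042,  0.041])) 0
0.107 0 (np.int64(18), array([-0.0043, -0.0029,  0.0033]), array([-0.041,  0.016])) 0
0.111 0 (np.int64(21), array([-0.0036,  0.0006,  0.0044]), array([-0.041, -0.02 ])) 0
0.115 0 (np.int64(7), array([0.0015, 0.0019, 0.0047]), array([-0.044, -0.024])) 0
0.119 0 (np.int64(3), array([0.0006, 0.0013, 0.0028]), array([-0.039, -0.023])) 0
0.123 (np.int64(3), array([-0.0174, -0.0171, -0.0167]), array([-0.017, -0.002])) 0 (np.int64(6), array([0.0109, 0.0114, 0.0123]), array([-0.03 , -0.012]))
0.127 (np.int64(38), array([-0.0194, -0.0169, -0.0148]), array([-0.034,  0.028])) 0 (np.int64(6), array([0.0099, 0.0104, 0.0111]), array([-0.036, -0.017]))
0.131 (np.int64(28), array([-0.0185, -0.0161, -0.0143]), array([-0.035,  0.036])) 0 (np.int64(6), array([0.0079, 0.0098, 0.0115]), array([-0.034, -0.   ]))
0.135 (np.int64(16), array([-0.0184, -0.0164, -0.0131]), array([-0.035,  0.03 ])) 0 (np.int64(22), array([0.0076, 0.0099, 0.0126]), array([-0.034,  0.002]))
0.139 (np.int64(38), array([-0.0194, -0.0168, -0.0155]), array([-0.035,  0.034])) 0 (np.int64(14), array([0.01  , 0.0113, 0.0128]), array([-0.034, -0.005]))
0.143 (np.int64(39), array([-0.0172, -0.0152, -0.013 ]), array([-0.033,  0.034])) 0 (np.int64(7), array([0.0095, 0.0099, 0.0115]), array([-0.033, -0.008]))
```

View pics/s9y.png

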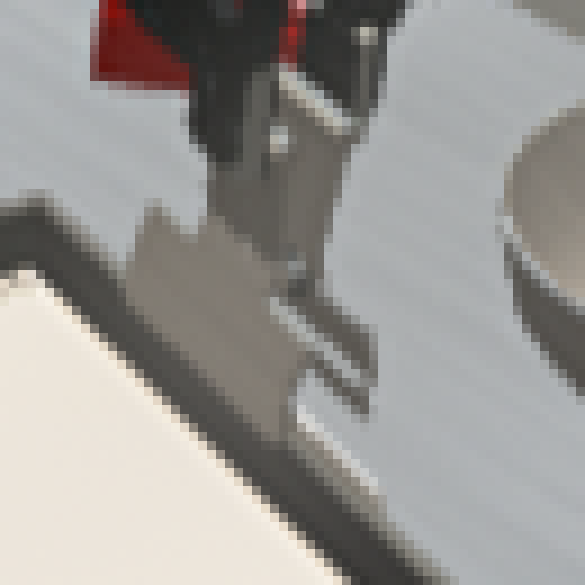

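The jaws straddle wall and card: inner face at -17 mm, outer at +10.5 mm, with the wall and card between -3 and +4 mm. Making the final descent in small steps.

>>> drive_tool(increments=[[0.005,0,0,0,0,0,-1],[0.005,0,0,0,0,0,-1],[0.004,0,0,0,0,0,-1],[0.004,0,0,0,0,0,-1],[0,0,0,0,0,0,-1],[0,0,0,0,0,0,-1]])

```text
time_s: 15.98
eef_pos: [0.6002, -0.2375, 0.1852]
eef_rot: [0.442, 0.553, 0.441, -0.552]
wrist_force: [0.1, -0.8, -0.3]
opening: 0.288
```

```bash
python3 chk.py s10; python3 -c "
from h import *
c=snap('top','t10')
a=cv2.resize(c['img'][160:260,348:448],None,fx=6,fy=6,interpolation=cv2.INTER_CUBIC)
cv2.imwrite('pics/t10z.png',a[:,:,::-1])"
```

```text
t 15.975 pos [ 0.6002 -0.2375  0.1852] open 0.288 F [ 0.1335 -0.8096 -0.2872] q [-0.5605  0.3848  1.4705  0.0006  1.2852 -0.3376]
shift in tool [ 0.0012 -0.0009 -0.0004] tooly -12.784958188230057 toolx [ 0.0012 -0.0001 -1.    ]
turn 1 [ 0.015  -0.0083 -0.0701] shift after turn [ 0.0012 -0.0009 -0.0004]
turn -1 [-179.9849    0.1102   -0.013 ] shift after turn [0.0012 0.0009 0.0004]
0.095 (np.int64(3), array([-0.032 , -0.031 , -0.0272]), array([-0.035,  0.019])) (np.int64(7), array([-0.0039, -0.003 , -0.0016]), array([-0.044, -0.029])) 0
0.099 0 (np.int64(7), array([-0.0044, -0.0033, -0.0015]), array([-0.044, -0.024])) 0
0.103 0 (np.int64(7), array([-0.0038, -0.0026, -0.0006]), array([-0.044, -0.024])) 0
0.107 (np.int64(7), array([-0.0167, -0.0153, -0.0149]), array([-0.033,  0.034])) (np.int64(9), array([-0.0048, -0.0027,  0.0002]), array([-0.045, -0.03 ])) (np.int64(5), array([0.0106, 0.0118, 0.013 ]), array([-0.032, -0.015]))
0.111 (np.int64(28), array([-0.0178, -0.0164, -0.0143]), array([-0.034,  0.035])) (np.int64(23), array([-0.0035,  0.0004,  0.0028]), array([-0.044, -0.021])) (n
[... 908 characters left out ...]
-0.034, -0.013]))
0.135 (np.int64(34), array([-0.0133, -0.012 , -0.0104]), array([-0.03 ,  0.032])) (np.int64(1), array([0.0032, 0.0032, 0.0032]), array([-0.016, -0.016])) (np.int64(9), array([0.0074, 0.0084, 0.01  ]), array([-0.035,  0.025]))
0.139 (np.int64(21), array([-0.012 , -0.011 , -0.0103]), array([-0.032,  0.033])) (np.int64(2), array([-0.004 , -0.0018,  0.0003]), array([-0.017, -0.015])) (np.int64(7), array([0.007 , 0.0089, 0.0112]), array([-0.034, -0.013]))
0.143 (np.int64(4), array([-0.0114, -0.0108, -0.0106]), array([-0.015, -0.002])) (np.int64(5), array([-0.0051, -0.0025,  0.0049]), array([-0.018, -0.015])) (np.int64(2), array([0.0079, 0.009 , 0.01  ]), array([-0.013, -0.012]))
```

View pics/s10y.png

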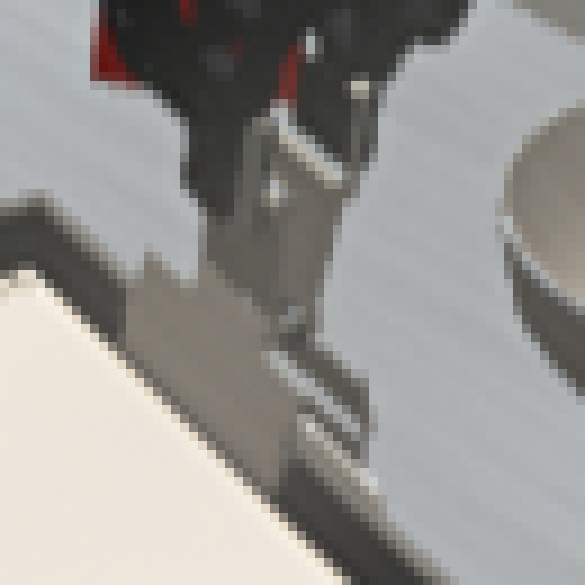

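View pics/t10z.png

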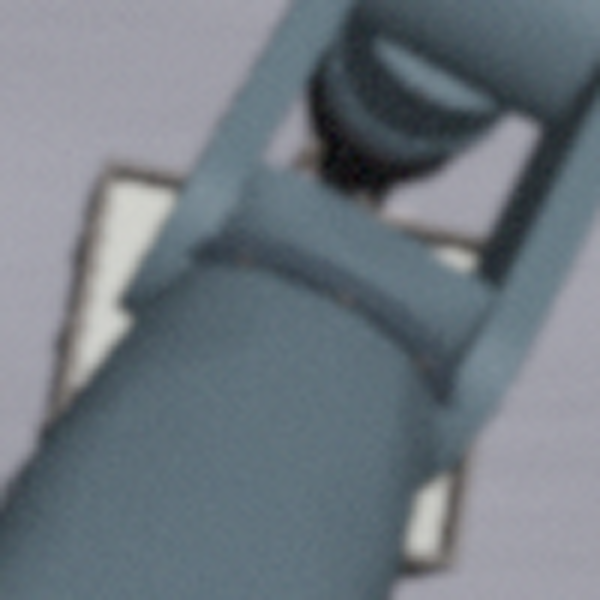

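Lips reach about .105, with the card top at .114. I'll go 4 mm deeper for margin; the lid is at .088, so it stays clear.

>>> drive_tool(increments=[[0.002,0,0,0,0,0,-1],[0.002,0,0,0,0,0,-1],[0,0,0,0,0,0,-1],[0,0,0,0,0,0,-1],[0,0,0,0,0,0,-1]])

```text
time_s: 16.7
eef_pos: [0.6002, -0.2375, 0.1811]
eef_rot: [0.441, 0.553, 0.441, -0.552]
wrist_force: [-0.3, 0.4, -0.6]
opening: 0.283
```

```bash
python3 chk.py s11
```

```text
t 16.7 pos [ 0.6002 -0.2375  0.1811] open 0.283 F [-0.2514  0.4028 -0.5588] q [-0.5606  0.3888  1.4737  0.0006  1.2781 -0.3376]
shift in tool [-0.0029 -0.0008 -0.0004] tooly -12.786192064362654 toolx [ 0.0011 -0.0001 -1.    ]
turn 1 [ 0.0138 -0.0103 -0.0642] shift after turn [-0.0029 -0.0008 -0.0004]
turn -1 [-179.9862    0.1008   -0.0161] shift after turn [-0.0029  0.0008  0.0004]
0.095 (np.int64(1), array([-0.0193, -0.0193, -0.0193]), array([-0.018, -0.018])) (np.int64(5), array([-0.0039, -0.0026, -0.0016]), array([-0.039, -0.026])) 0
0.099 0 (np.int64(7), array([-0.0033, -0.0025, -0.0008]), array([-0.043, -0.024])) 0
0.103 (np.int64(7), array([-0.0172, -0.0166, -0.0158]), array([-0.032,  0.029])) (np.int64(7), array([-0.0044, -0.003 , -0.0016]), array([-0.042, -0.031])) 0
0.107 (np.int64(37), array([-0.0185, -0.0159, -0.0146]), array([-0.034,  0.034])) (np.int64(10), array([-0.0034, -0.0023,  0.0005]), array([-0.042, -0.025])) (np.int64(3), array([0.0109, 0.0116, 0.0121]), array([-0.033, -0.023]))
0.111 (np.int64(26), array([-0.0178, -0.0157, -0.0136]), array([-0.035,  0.032])) (n
[... 976 characters left out ...]
[-0.014, -0.014])) (np.int64(7), array([0.008 , 0.0087, 0.0105]), array([-0.034, -0.019]))
0.135 (np.int64(19), array([-0.0131, -0.0113, -0.0104]), array([-0.033,  0.03 ])) (np.int64(4), array([-0.0027, -0.0012,  0.0031]), array([-0.016, -0.016])) (np.int64(9), array([0.0064, 0.0083, 0.0102]), array([-0.03 , -0.015]))
0.139 (np.int64(5), array([-0.0119, -0.0106, -0.0101]), array([-0.014,  0.014])) (np.int64(3), array([-0.0051, -0.0025,  0.0045]), array([-0.035,  0.001])) (np.int64(1), array([0.0074, 0.0074, 0.0074]), array([-0.014, -0.014]))
0.143 (np.int64(1), array([-0.01, -0.01, -0.01]), array([-0.017, -0.017])) (np.int64(15), array([-0.0053,  0.0007,  0.0057]), array([-0.019,  0.01 ])) 0
```

View pics/s11.png

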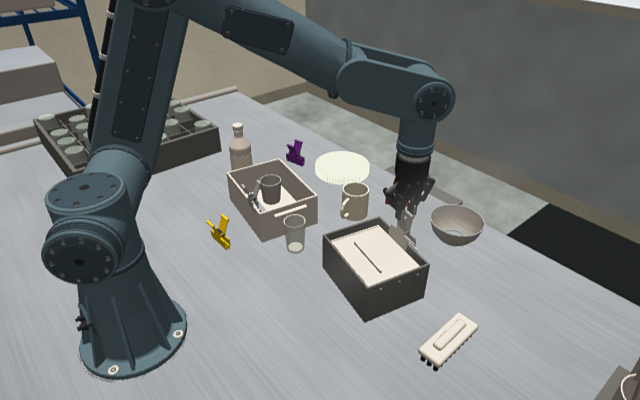

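The side view shows the clip astride the far wall at (402,237), with everything else in place. Wrist force is about 0.6 N, which is just the clip's weight. Handing in.

```bash
python3 -c "
from h import *
o=ctrl.get_obs(); print(o['time_s'],o['opening'],np.abs(o['dq']).max()); hand_in()"
```

```text
16.75 0.2869297954778294 0.002947771341569102
the job is handed in; nothing more can be done
```

I pressed the lid level, then squeezed the wide clip, lifted it off the tub rim, and handed in at 16.75 s with it held open over the middle of the card. No verdict came back, so these are my own last checks:

- **Lid:** it met a firm stop (about 19 N) with the fingertips at about the level height. The camera plane fit afterwards was flat, with slope under 0.006 and top at about 89 mm.
- **Squeeze:** the gripper stopped on the handles at 0.285 open and held that. I did not measure the jaw angle directly. The camera showed the jaws wide apart.
- **Position over the card:**
  - The mouth is about 1–2 mm off the card's middle across it. Along the card it is within a few mm.
  - The mouth is about 7 mm below the card's top, with the lips down to about 101 mm.
  - The jaws are square to the card within about 1°, and the tool holding the clip is within 0.1° of vertical.
- **Clearance:** I estimate about 7 mm from each jaw to the wall and card. The lips are about 13 mm above the lid. The wrist force was only about the clip's own weight, so there was no sign of contact.
- **Other things:** in the last picture the small clip and the other bystanders looked unmoved. I only judged this by eye.

Two readings disagreed slightly. The depth readings scatter by 1–3 mm. The clip also hung about 6–9 mm lower in the fingers than the given sizes suggested, so I set the final height from camera measurements and then went 4 mm deeper for margin.

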